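# Load the milling cartridge into the processor base and clamp it home

### The job

Take the milling cartridge with the orange cap and set it upright, without dropping it, into the round cradle of the black processor base, and let go of it. Then swing the hinged clamp down until it is fully closed and has pressed the cartridge home, and only then press the rocker switch fully over to its red-dot side to turn the base on. Leave everything else on the counter where it stands, and leave the clamp closed.

Things in the scene. Friction and masses are not known exactly. Their poses are not given: they have to be found in the camera images.
- processor: Black low processor base, fixed, 235 x 140 mm, top face 70 mm up. Origin: on the counter under the cradle's axis. z up; x points from cradle to clamp hinge, roughly to world +y with some yaw (block spans x -140..+95, y -70..+70 mm). Two hinge posts at x 64..90, y +-33..47 mm, up to z 120 mm. Rocker switch at x -100 mm, y 0.
- cradle (a point): Mouth centre of the cradle, a round well in the top face: 54 mm bore, 3 mm chamfer, 30 mm deep, with a sprung seat. Unclamped, a cartridge's underside rests 50 mm above the counter (top at 112 mm); fully home it is at 42 mm. The seat needs 1.6 N at first, 4 N at home, and lifts the cartridge again unless clamped. Axes as processor.
- clamp_hinge (a point): Midpoint of the clamp's hinge axis, 75 mm from the cradle's axis on the processor's +x side, 112 mm above the counter; the axis runs along the processor's y. Its frame turns with the clamp: its -x axis points along the arm to the handle end.
- clamp_grip (a point): Middle of the outer (upper when closed) face of the red handle end, 121 mm from the hinge. The arm is a flat steel plate reaching 135 mm from the hinge, 56 mm wide, 8 mm thick, outer face 6 mm outside the hinge axis; a 24 mm rubber pad under it, 75 mm from the hinge, presses the cartridge's top. z points out of the outer face.
- clamp (a joint): Clamp angle, rad: 0 closed, arm level over the cradle; grows opening; starts near upright, 1.5 to 1.75 (stop 1.85), up to 247 mm high, so a wide gripper has most room lying along the processor's y. Stiff hinge (0.4 N m): stays where left, also closed. Close it by pushing the outer face from behind, over and down: 3 to 6 N at the handle end.
- rocker_on (a point): Top of the red-dot half of the rocker switch, about 20 mm from its pivot: the half to press. White rocker, 56 mm long (along the processor's x), 24 mm wide, pivot 78 mm above the counter at the processor's x -100 mm; the red-dot half is the one away from the cradle and starts raised (edge about 89 mm above the counter).
- rocker (a joint): Rocker angle, rad: 0 off (red-dot half raised), 0.5 on (red-dot half fully down: its outer edge about 75 mm above the counter, 80 mm close to the pivot). Pressing takes about 2 to 5 N; it stays where it is left.
- orange_cartridge: The wanted milling cartridge: upright aluminium cylinder, diameter 50 mm, 62 mm tall, 56 to 112 g, bright orange cap (top 22 mm, diameter 51 mm). Origin at the centre of its underside, z up through the cap.
- green_cartridge: Same kind of cartridge with a green cap: bystander. Origin at the centre of its underside.
- ramekin: White ceramic ramekin, 76 mm diameter, 45 mm tall: bystander. Origin at the centre of its underside.
- bowl: Empty clear bowl, 150 mm diameter, 75 mm tall: bystander. Origin at the centre of its underside.
- spoon: Bamboo spoon, 240 mm long, lying flat along its x: bystander.
- measuring_cup: Small steel measuring cup with a handle on its +y side, 68 mm diameter, 45 mm tall: bystander. Origin at the centre of its underside.
- spice_jar: Spice jar, 56 mm diameter, 100 mm tall: bystander. Origin at the centre of its underside.
- oil_bottle: Green oil bottle, 66 mm diameter, 230 mm tall: bystander. Origin at the centre of its underside.
Things that resemble listed ones, but are neither listed nor needed, are in the scene too. Leave any blue or purple look-alike of the orange_cartridge alone.

How it is judged:
By the outcome, as a careful person would: the job done as asked, in the order asked, and still so for the second after the job is handed in, with the robot touching nothing.
It also fails if it takes over 61 s, if anything falls off the work surface, if the arm or the gripper's body presses on something with over 40 N, if the wrist force passes 120 N, or if a joint passes its speed limit or range.

### The arm

A 6-joint arm with a two-finger parallel gripper is mounted at the origin on the work surface. World frame = base frame: x ahead of the robot, y to its left, z up, the work surface at z = 0. Lengths are in m, angles in rad, forces in N, time in s.
With the tool pointing down it reaches from about 0.325 to 0.85 m from the base axis. Payload 4.4 kg.
Tool frame: the origin (TCP) lies midway between the tips of the shut fingers; the grasp point (between the pads) lies bot.grasp_offset behind it (bot.grasp_offset is the distance from the TCP to the grasp point, in m); z points along the fingers, y is the direction in which the jaws open and shut (so a half turn about z gives the same grasp; the last joint's range is limited). The gripper opens to 94 mm and grips with 3 to 60 N. Pads are 16 mm wide; open, the fingers measure 119 mm over their backs; the gripper's body (75 mm by 177 mm) begins 78 mm behind the grasp point.
Start: joints at [-1.464, 0.207, 1.542, -0, 1.393, -0.15], TCP at [0.147, -0.556, 0.205] pointing down, gripper open.
Joint ranges: [-2.73, 2.73], [-0.86, 2.22], [0.23, 2.46], [-1.11, 4.25], [0.08, 2.63], [-2.82, 2.82]. Speed limits (rad/s): [2.79, 2.79, 3.14, 3.14, 3.14, 3.14].

### API

Orientations are given as a unit quaternion [x, y, z, w].
In Python, from workcell import telemetry, imaging, workorder, bot gives the robot as it stands. The module is installed in compiled form; this text tells all that it offers.
- The arm moves only by the shell command python3 -m creep 'ROWS' [FORCE]. ROWS is JSON, one flat list of numbers, 7 for each row, row after row: the turn, a rotation vector about the tool's x, y, z in rad, then the shift along the tool's x, y, z in m, then the finger opening in m, from 0 to 0.094. In form: [ax, ay, az, x, y, z, gripper, ax, ay, az, x, y, z, gripper, ...]. A call has 1 to 20 rows; each row is the pose to reach, as a shift and turn from the pose measured when the call began, along the tool's axes at that moment; what a row does not reach only later rows make up. A row lasts 1/12 s, in which the tool goes at most 41.7 mm and 7.16 degrees, less where a joint would pass 70% of its speed; a pose out of reach is approached as far as the arm can. A call with a gripper value outside its range is refused whole. The fingers move at their own pace and stop on an object; FORCE is the grip in N (left out, the last holds). Time passes only in rows, so rows that repeat a pose let the fingers close. It gives the time, the measured TCP pose, the force and the opening at its end, in the units of the state.
- telemetry.state(): the state, without advancing time (a new reading comes with each control period).
- imaging.capture(name): name is "scene" or "top"; returns a dict with "img" (480x640x3 uint8, red, green, blue), "z_map" (480x640 float32, m along the optical axis (not along the pixel's ray), 0 where there is no reading), "camera_matrix" (3x3 intrinsics, pixels), "cam_to_world" (4x4, takes a point from camera to world coordinates). Camera axes: x right, y down, z forward; pixel columns grow to the right and rows downward; lengths in m; the calibration is good to about 2 mm. A picture is of the moment at which its call begins.
- workorder.close_job(): hands the job in, once; it reports no verdict.
The state is a dict: "clock": time; "joint_positions": joint angles; "qd": joint speeds; "tau": joint torques, N m; "eef_pos": TCP position; "ee_rot": TCP orientation; "ft_force": force on the tool from outside, world axes, zero at the start; "wrist_torque": the same for the moment, N m; "gripper_width": opening from 0.0 (shut) to 1.0 (fully open).
Only numpy, scipy, OpenCV 4.12 (cv2) and the standard library are available. Lean on these libraries where they do the work, as an engineer would, in place of code of your own. Each camera call takes 0.05 s, during which the arm holds its last target. There are 200 camera calls.

## Working session

There is one attempt and no reset: what is moved stays moved. The work goes in short steps, Python scripts to look and compute and a shell command to move; the robot and the scene stay as the last step left them, time stands still between calls to the robot, and variables do not carry over. Pictures are saved under pics/ and viewed, about 8 in all and at most 12, crops included, and the job is handed in when it is done.

```bash
mkdir -p pics
cat > h.py <<'E'
import numpy as np, cv2
from workcell import telemetry, imaging, workorder, bot
from scipy.spatial.transform import Rotation as R
def cap(n):
    c=imaging.capture(n); return c
def save(c,f): cv2.imwrite('pics/'+f,c['img'][:,:,::-1])
def world(c):
    K=c['camera_matrix'];T=c['cam_to_world'];z=c['z_map']
    v,u=np.mgrid[0:480,0:640]
    p=np.stack([(u-K[0,2])/K[0,0]*z,(v-K[1,2])/K[1,1]*z,z],-1)
    return p@T[:3,:3].T+T[:3,3]
def ray(c,u,v,h):
    K=c['camera_matrix'];T=c['cam_to_world']
    d=T[:3,:3]@np.array([(u-K[0,2])/K[0,0],(v-K[1,2])/K[1,1],1]);o=T[:3,3]
    return o+d*(h-o[2])/d[2]
E
python3 - <<'E'
from h import *
a=cap('scene');b=cap('top')
save(a,'s1.png');save(b,'t1.png')
np.savez('first.npz',**{k+n:c[k] for n,c in(('s',a),('t',b)) for k in c})
for c in(a,b):print(np.round(c['cam_to_world'],3),c['camera_matrix'][0,0],(c['z_map']>0).mean())
s=telemetry.state();print(s,bot.grasp_offset)
E
```

```text
[[-0.856  0.368 -0.363  1.001]
 [ 0.517  0.629 -0.58   0.724]
 [ 0.015 -0.685 -0.729  0.97 ]
 [ 0.     0.     0.     1.   ]] 498.00510786349474 0.9957747395833333
[[ 0.013 -0.993  0.117  0.449]
 [-0.999 -0.017 -0.031  0.046]
 [ 0.032 -0.117 -0.993  1.339]
 [ 0.     0.     0.     1.   ]] 531.7492173857602 0.9959375
{'clock': 0.1, 'joint_positions': array([-1.46346972e+00,  2.07355799e-01,  1.54279980e+00,  8.72787639e-06,
        1.39348750e+00, -1.50479875e-01]), 'qd': array([-7.17991520e-06, -2.14535225e-03, -4.30052813e-03, -4.13613969e-04,
       -4.53480015e-04,  7.02003224e-04]), 'tau': array([-8.76306490e-05, -3.71862888e+01, -2.82292271e+01,  7.00993720e-02,
        3.12212727e-02, -5.38932807e-05]), 'eef_pos': array([ 0.14652678, -0.55526844,  0.20440034]), 'ee_rot': array([ 9.91703053e-01,  1.28545724e-01,  2.64128896e-05, -1.02489237e-03]), 'ft_force': array([-0.40481258, -0.32022397, -0.10986935]), 'wrist_torque': array([-0.04326924,  0.0039383 , -0.04639008]), 'gripper_width': 1.0010171239541452} 0.0188
```

View pics/s1.png

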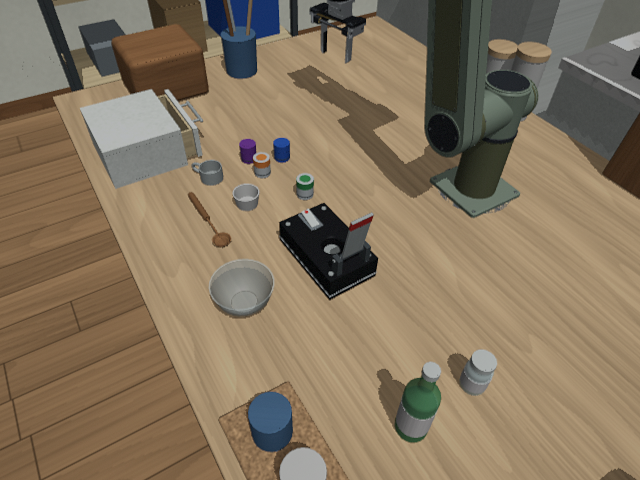

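View pics/t1.png

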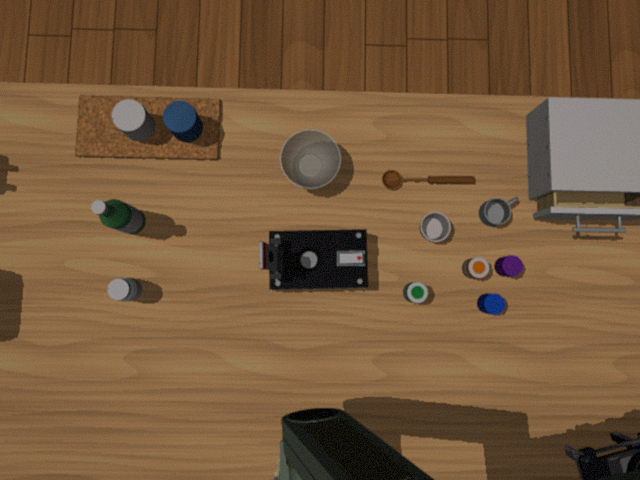

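The scene view shows the orange cartridge at (262,165) with purple and blue look-alikes beside it, the base at (330,250) and its clamp upright. In the top view the orange cartridge is at (479,268), the cradle at (309,260), the rocker at (351,258) and the clamp at (264,255). Next I measure.

```bash
cat > m.py <<'E'
from h import *
def blob(c,m,name):
    n,l,st,ce=cv2.connectedComponentsWithStats(m.astype(np.uint8))
    W=world(c)
    for i in range(1,n):
        if st[i,4]>25:
            P=W[l==i]; print(name,ce[i].round(1),st[i].tolist(),'med',np.median(P,0).round(4),'zmax',np.percentile(P[:,2],95).round(4))
if __name__=='__main__':
    d=np.load('first.npz')
    for n in 'st':
        c={k:d[k+n] for k in('img','z_map','camera_matrix','cam_to_world')}
        hsv=cv2.cvtColor(c['img'],cv2.COLOR_RGB2HSV);H,S,V=[hsv[...,i].astype(int) for i in range(3)]
        W=world(c)
        roi=(abs(W[...,1]+0.1)<.45)&(W[...,0]>.2)&(W[...,0]<.75)&(W[...,2]>.03)
        for nm,m in dict(orange=(H>5)&(H<16)&(S>190)&(V>140),green=(H>45)&(H<85)&(S>120),blue=(H>112)&(H<128)&(S>150),purple=(H>130)&(H<155)&(S>100),red=((H<4)|(H>176))&(S>140)).items():
            blob(c,m&roi,n+' '+nm)
        # above-counter objects by height
        # base top face
        m=roi&(abs(W[...,2]-.07)<.006)&(V<70)
        n_,l,st,ce=cv2.connectedComponentsWithStats(m.astype(np.uint8));i=1+st[1:,4].argmax()
        P=W[l==i];rc=cv2.minAreaRect((P[:,:2]*1000).astype(np.float32));print(n,'base',rc,np.median(P[:,2]),st[i])
        # cylinders: points at cap heights near orange: fit circle of top points
        t=roi&(abs(W[...,2]-.062)<.006)
        n_,l,st,ce=cv2.connectedComponentsWithStats(t.astype(np.uint8))
        for i in range(1,n_):
            if 40<st[i,4]<900:
                P=W[l==i];print(n,'top62',ce[i].round(1),st[i,4],cv2.minEnclosingCircle((P[:,:2]*1000).astype(np.float32)),np.median(P[:,2]).round(4))
E
python3 m.py
```

```text
s green [304.6 178. ] [300, 175, 10, 7, 47] med [ 0.4514 -0.228   0.0632] zmax 0.0655
s green [304.5 186. ] [297, 182, 16, 8, 73] med [ 0.4662 -0.2042  0.0531] zmax 0.0611
s purple [247.4 147.7] [240, 139, 16, 19, 248] med [ 0.5247 -0.4442  0.0594] zmax 0.0652
s red [360.2 223.5] [349, 216, 24, 15, 108] med [0.5285 0.139  0.2318] zmax 0.2416
s base ((528.6602172851562, 13.794357299804688), (142.53773498535156, 239.45204162597656), 1.7548280954360962) 0.06990698494306757 [ 279  203   99   81 2677]
s top62 [246.8 144.2] 155 ((525.2281494140625, -457.2102355957031), 29.88690757751465) 0.0622
s top62 [280.7 143.1] 159 ((429.1285095214844, -409.5129089355469), 29.713655471801758) 0.062
s top62 [182.6 147.7] 117 ((696.924072265625, -532.15380859375), 52.372371673583984) 0.0627
s top62 [260.8 158.1] 162 ((513.5789184570312, -373.53558349609375), 27.950143814086914) 0.0619
s top62 [304.4 179.6] 191 ((451.26800537109375, -221.3287353515625), 30.18311309814453) 0.0618
s top62 [326.1 262.5] 339 ((528.4134521484375, 14.124131202697754), 135.89266967773438) 0.0628
s top62 [333.  240.6] 92 ((515.9
[... 421 characters left out ...]
ed [264.4 255.9] [264, 245, 2, 23, 35] med [0.5241 0.1273 0.2335] zmax 0.2365
t base ((527.9653930664062, 10.509323120117188), (139.95428466796875, 234.18003845214844), 2.145594835281372) 0.07068190956771259 [ 269  230  100   60 4246]
t top62 [543.3 199.5] 42 ((681.6298828125, -539.909912109375), 20.3571720123291) 0.0613
t top62 [511.8 265.4] 347 ((520.4249267578125, -460.3844299316406), 26.150684356689453) 0.063
t top62 [478.2 267.3] 343 ((514.6019287109375, -377.2203369140625), 25.502473831176758) 0.0628
t top62 [416.8 292.2] 355 ((452.1398010253906, -227.1571044921875), 25.878217697143555) 0.0626
t top62 [493.8 303.8] 354 ((426.42303466796875, -414.31201171875), 27.214765548706055) 0.0627
```

Run:
```python
import cv2,numpy as np
s=cv2.imread('pics/s1.png');t=cv2.imread('pics/t1.png')
a=cv2.resize(s[130:310,180:400],None,fx=3,fy=3,interpolation=cv2.INTER_CUBIC)[:540,:]
cv2.imwrite('pics/s1c.png',a)
b=cv2.resize(t[190:330,250:530],None,fx=2.8,fy=2.8,interpolation=cv2.INTER_CUBIC);cv2.imwrite('pics/t1c.png',b)
```

```text
(no output)
```

View pics/s1c.png

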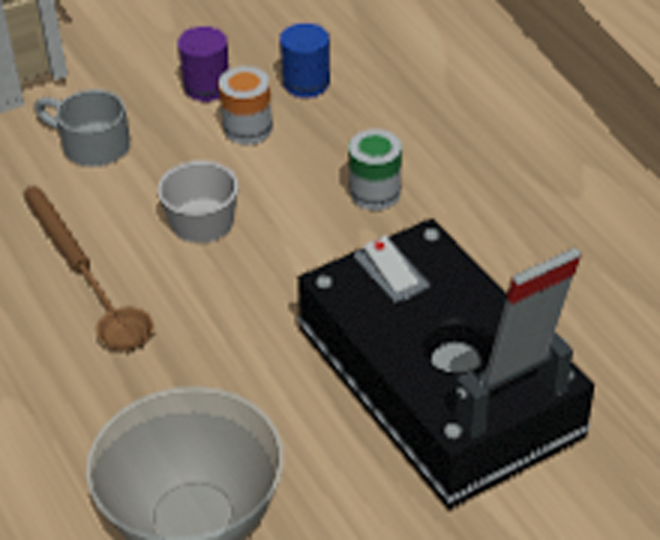

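The scene crop confirms it: the orange cartridge stands between purple and blue, with the clamp upright and the rocker's red dot on the side away from the cradle. One more measurement turn for the cradle, clamp and yaw, then I move.

```bash
cat >> h.py <<'E'
def go(p,psi=None,tilt=None):
    """print row delta (tool axes) to reach TCP p with tool x yaw psi (deg), tool down"""
    s=telemetry.state();r=R.from_quat(s['ee_rot']);d=r.inv().apply(np.array(p)-s['eef_pos'])
    a=np.radians(psi);T=R.from_matrix(np.array([[np.cos(a),np.sin(a),0],[np.sin(a),-np.cos(a),0],[0,0,-1]]))
    print('row',(r.inv()*T).as_rotvec().round(3),d.round(4),'dist',np.linalg.norm(d).round(3))
def st():
    s=telemetry.state();print({k:np.round(s[k],4) for k in('clock','eef_pos','ee_rot','ft_force','gripper_width','joint_positions')})
E
python3 - <<'E'
from h import *
d=np.load('first.npz')
O=np.array([.5275,.033]);yaw=np.radians(92)
for n in 'st':
    c={k:d[k+n] for k in('img','z_map','camera_matrix','cam_to_world')};W=world(c)
    ex=np.array([np.cos(yaw),np.sin(yaw)]);ey=np.array([-ex[1],ex[0]])
    px=(W[...,:2]-O)@ex;py=(W[...,:2]-O)@ey
    hsv=cv2.cvtColor(c['img'],cv2.COLOR_RGB2HSV).astype(int)
    # seat disc: bright pixels deep in the well
    m=(np.hypot(px,py)<.04)&(W[...,2]<.066)&(W[...,2]>.03)
    print(n,'well',m.sum(),'px',px[m].min(),px[m].max(),'py',py[m].min(),py[m].max(),'z',np.percentile(W[m][:,2],[5,50,95]).round(3))
    b=m&(hsv[...,2]>90); print('seat',b.sum(),np.mean(W[b],0).round(4), 'px/py mid',(px[b].min()+px[b].max())/2,(py[b].min()+py[b].max())/2)
    # screws & rocker
    s=(abs(px+.02)<.13)&(abs(py)<.08)&(W[...,2]>.066)&(W[...,2]<.1)&(hsv[...,2]>110)
    k,l,stt,ce=cv2.connectedComponentsWithStats(s.astype(np.uint8))
    for i in range(1,k):
        if stt[i,4]>4: q=l==i;print(' bright',ce[i].round(1),stt[i,4],'mean',W[q].mean(0).round(4),'proc',px[q].mean().round(4),py[q].mean().round(4),'z',W[q][:,2].min().round(3),W[q][:,2].max().round(3))
    a=(W[...,2]>.135)&(px>.03)&(px<.13)&(abs(py)<.045)
    P=W[a];z=P[:,2];x=px[a];print(' arm',a.sum(),'py',py[a].min(),py[a].max(),'zmax',z.max())
    for lo in(.14,.17,.20,.22,.235): 
        q=(z>lo)&(z<lo+.015)
        if q.any():print('  z',lo,'px range',np.percentile(x[q],[5,50,95]).round(4))
go([.5145,-.3765,.14],92)
E
```

```text
s well 265 px -0.026331463140849706 0.0179183018999174 py -0.025283238204435517 0.03059296529605498 z [0.041 0.051 0.064]
seat 74 [0.5269 0.0262 0.0499] px/py mid -0.009315054060351685 0.0029932658108545052
 bright [323.4 207.9] 11 mean [ 0.4758 -0.0856  0.0723] proc -0.1168 0.0558 z 0.069 0.075
 bright [310.1 218.8] 217 mean [ 0.5312 -0.061   0.0801] proc -0.0941 -0.0004 z 0.07 0.09
 bright [287.5 223.6] 11 mean [ 0.5858 -0.0821  0.0718] proc -0.1171 -0.0543 z 0.07 0.074
 bright [330.5 273.3] 14 mean [0.579  0.1134 0.0729] proc 0.0785 -0.0542 z 0.07 0.075
 arm 644 py -0.029678300752931132 0.029331098745356825 zmax 0.24783684672967798
  z 0.14 px range [0.0866 0.09   0.0919]
  z 0.17 px range [0.0918 0.0957 0.0973]
  z 0.2 px range [0.0969 0.1007 0.1027]
  z 0.22 px range [0.1004 0.1051 0.1069]
  z 0.235 px range [0.1008 0.106  0.1083]
t well 414 px -0.038688090433118646 0.03108892875151707 py -0.028614495618710285 0.025542082278372732 z [0.037 0.048 0.064]
seat 108 [0.5316 0.0274 0.0505] px/py mid -0.0018510926275146665 -5.551947273630363e-05
 bright [276.8 235.6] 5 mean [0.5821 0.1106 0.0723] proc 0.0756 -0.0573 z 0.067 0.077
 bright [358.5 235. ] 8 mean [ 0.587  -0.0854  0.0704] proc -0.1204 -0.0554 z 0.067 0.075
 bright [350.8 257.8] 210 mean [ 0.5311 -0.0662  0.0829] proc -0.0992 -0.0001 z 0.073 0.092
 bright [277.5 282.6] 11 mean [0.4702 0.1064 0.0734] proc 0.0754 0.0547 z 0.069 0.078
 bright [359.3 280.9] 9 mean [ 0.4771 -0.0878  0.0723] proc -0.1189 0.0546 z 0.069 0.074
 arm 432 py -0.02870252762732525 0.02915923638639785 zmax 0.2500270436032481
  z 0.14 px range [0.0789 0.0794 0.0811]
  z 0.17 px range [0.0795 0.085  0.086 ]
  z 0.2 px range [0.0845 0.0905 0.0922]
  z 0.22 px range [0.0931 0.0936 0.0952]
  z 0.235 px range [0.0949 0.1001 0.1045]
row [-1.000e-03 -2.000e-03 -1.348e+00] [ 0.4014 -0.0789  0.0647] dist 0.414
```

```bash
python3 -m creep '[0,0,-1.348,0.4014,-0.0789,0.0647,0.09, 0,0,-1.348,0.4014,-0.0789,0.0647,0.09, 0,0,-1.348,0.4014,-0.0789,0.0647,0.09, 0,0,-1.348,0.4014,-0.0789,0.0647,0.09, 0,0,-1.348,0.4014,-0.0789,0.0647,0.09, 0,0,-1.348,0.4014,-0.0789,0.0647,0.09, 0,0,-1.348,0.4014,-0.0789,0.0647,0.09, 0,0,-1.348,0.4014,-0.0789,0.0647,0.09, 0,0,-1.348,0.4014,-0.0789,0.0647,0.09, 0,0,-1.348,0.4014,-0.0789,0.0647,0.09, 0,0,-1.348,0.4014,-0.0789,0.0647,0.09, 0,0,-1.348,0.4014,-0.0789,0.0647,0.09, 0,0,-1.348,0.4014,-0.0789,0.0647,0.09, 0,0,-1.348,0.4014,-0.0789,0.0647,0.09]' 15
python3 - <<'E'
from h import *
st();go([.5145,-.3765,.027],92)
c=cap('scene');save(c,'s2.png')
cv2.imwrite('pics/s2c.png',cv2.resize(c['img'][60:240,160:400,::-1],None,fx=2.6,fy=2.6))
E
```

```text
clock: 1.27
eef_pos: [0.5137, -0.377, 0.1398]
ee_rot: [0.696, 0.718, 0.0, -0.001]
ft_force: [0.8, 1.2, -0.9]
gripper_width: 0.955
{'clock': np.float64(1.2667), 'eef_pos': array([ 0.5137, -0.377 ,  0.1398]), 'ee_rot': array([ 6.958e-01,  7.183e-01,  5.000e-04, -1.000e-03]), 'ft_force': array([ 0.8124,  1.2439, -0.9165]), 'gripper_width': np.float64(0.9554), 'joint_positions': array([-7.6940e-01,  3.9310e-01,  1.4419e+00,  1.0000e-03,  1.3086e+00,
       -8.0140e-01])}
row [-0.001 -0.002 -0.003] [0.0002 0.0009 0.1128] dist 0.113
```

View pics/s2c.png

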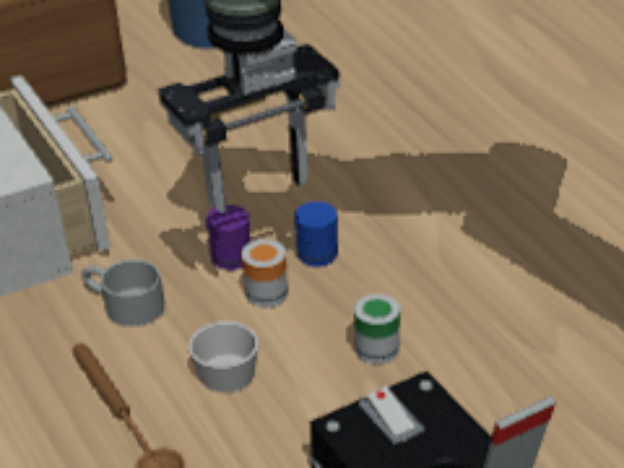

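The gripper hovers above the orange cartridge with its jaws along world x, clear of the purple and blue ones. I descend and grip.

```bash
python3 -m creep '[0,0,0,0,0.001,0.03,0.09, 0,0,0,0,0.001,0.06,0.09, 0,0,0,0,0.001,0.09,0.09, 0,0,0,0,0.001,0.105,0.09, 0,0,0,0,0.001,0.113,0.09, 0,0,0,0,0.001,0.113,0.09, 0,0,0,0,0.001,0.113,0.07, 0,0,0,0,0.001,0.113,0.06, 0,0,0,0,0.001,0.113,0.055, 0,0,0,0,0.001,0.113,0.04, 0,0,0,0,0.001,0.113,0.04, 0,0,0,0,0.001,0.113,0.04, 0,0,0,0,0.001,0.113,0.04, 0,0,0,0,0.001,0.113,0.04, 0,0,0,0,0.001,0.113,0.04]' 20
python3 -c "
from h import *
st();go([.5145,-.3765,.18],92)"
```

```text
clock: 2.57
eef_pos: [0.5148, -0.3772, 0.0277]
ee_rot: [0.696, 0.718, 0.001, -0.0]
ft_force: [-0.4, 0.9, 3.1]
gripper_width: 0.529
{'clock': np.float64(2.5667), 'eef_pos': array([ 0.5148, -0.3772,  0.0277]), 'ee_rot': array([ 6.958e-01,  7.183e-01,  5.000e-04, -5.000e-04]), 'ft_force': array([-0.3503,  0.8634,  3.0815]), 'gripper_width': np.float64(0.5295), 'joint_positions': array([-7.6850e-01,  5.2380e-01,  1.5097e+00,  1.2000e-03,  1.1091e+00,
       -8.0080e-01])}
row [ 0.    -0.001 -0.003] [ 0.001  -0.0002 -0.1523] dist 0.152
```

```bash
python3 -m creep '[0,0,0,0,0,-0.02,0.04, 0,0,0,0,0,-0.05,0.04, 0,0,0,0,0,-0.085,0.04, 0,0,0,0,0,-0.12,0.04, 0,0,0,0.01,0,-0.142,0.04, 0,0,0,0.04,0.002,-0.142,0.04, 0,0,0,0.075,0.005,-0.142,0.04, 0,0,0,0.11,0.007,-0.142,0.04, 0,0,0,0.145,0.009,-0.142,0.04, 0,0,0,0.18,0.011,-0.142,0.04, 0,0,0,0.215,0.013,-0.142,0.04, 0,0,0,0.25,0.015,-0.142,0.04, 0,0,0,0.285,0.017,-0.142,0.04, 0,0,0,0.32,0.02,-0.142,0.04, 0,0,0,0.35,0.022,-0.142,0.04, 0,0,0,0.38,0.024,-0.142,0.04, 0,0,0,0.4,0.025,-0.142,0.04, 0,0,0,0.411,0.026,-0.142,0.04, 0,0,0,0.411,0.026,-0.142,0.04, 0,0,0,0.411,0.026,-0.142,0.04]'
python3 - <<'E'
from h import *
from m import blob
st();go([.5275,.0342,.10],92)
for n in('scene','top'):
    c=cap(n);save(c,n[0]+'3.png');W=world(c)
    hsv=cv2.cvtColor(c['img'],cv2.COLOR_RGB2HSV).astype(int)
    roi=(W[...,2]>.12)&(W[...,2]<.23)&(abs(W[...,0]-.5275)<.05)&(abs(W[...,1]-.02)<.06)
    blob(c,roi&(hsv[...,0]>4)&(hsv[...,0]<16)&(hsv[...,1]>150),n)
s=cv2.imread('pics/s3.png')[110:310,240:420];t=cv2.imread('pics/t3.png')[190:330,230:390]
cv2.imwrite('pics/c3.png',np.hstack([cv2.resize(s,(400,444)),cv2.resize(t,(400,444))]))
E
```

```text
clock: 4.23
eef_pos: [0.5276, 0.0339, 0.17]
ee_rot: [0.695, 0.719, 0.0, -0.0]
ft_force: [-1.3, -1.3, -0.4]
gripper_width: 0.531
{'clock': np.float64(4.2333), 'eef_pos': array([0.5276, 0.0339, 0.17  ]), 'ee_rot': array([ 6.954e-01,  7.186e-01,  1.000e-04, -4.000e-04]), 'ft_force': array([-1.2939, -1.3438, -0.4159]), 'gripper_width': np.float64(0.531), 'joint_positions': array([-1.0000e-01,  1.4130e-01,  1.6938e+00,  7.0000e-04,  1.3070e+00,
       -1.3280e-01])}
row [-0.    -0.001 -0.002] [ 0.0002 -0.      0.07  ] dist 0.07
scene [333.1 204.1] [327, 200, 13, 9, 89] med [0.5277 0.0342 0.2053] zmax 0.2075
scene [335.  214.4] [327, 209, 18, 10, 99] med [0.5379 0.0575 0.1951] zmax 0.2029
```

View pics/c3.png

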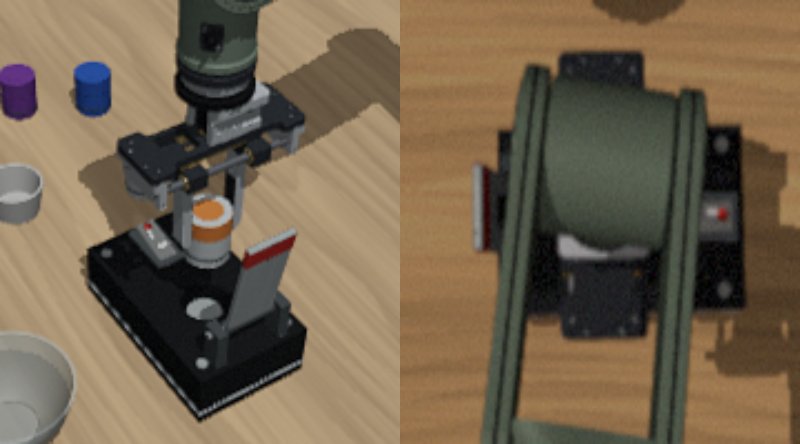

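The left (scene) crop shows the cartridge held upright above the cradle. The right (top) crop has it hidden by the arm. Lowering it carefully.

```bash
python3 -m creep '[0,0,0,0.0006,0,0.02,0.04, 0,0,0,0.0006,0,0.04,0.04, 0,0,0,0.0006,0,0.055,0.04, 0,0,0,0.0006,0,0.065,0.04, 0,0,0,0.0006,0,0.07,0.04, 0,0,0,0.0006,0,0.074,0.04, 0,0,0,0.0006,0,0.078,0.04, 0,0,0,0.0006,0,0.08,0.04, 0,0,0,0.0006,0,0.08,0.04]'
python3 -c "
from h import *
st();go([.5275,.0345,.077],92)"
```

```text
clock: 5.08
eef_pos: [0.528, 0.0335, 0.0903]
ee_rot: [0.696, 0.718, 0.0, -0.0]
ft_force: [1.3, -0.9, -0.7]
gripper_width: 0.529
{'clock': np.float64(5.0833), 'eef_pos': array([0.528 , 0.0335, 0.0903]), 'ee_rot': array([ 6.962e-01,  7.178e-01,  4.000e-04, -1.000e-04]), 'ft_force': array([ 1.3304, -0.9247, -0.7302]), 'gripper_width': np.float64(0.5291), 'joint_positions': array([-1.0080e-01,  2.3600e-01,  1.7628e+00,  8.0000e-04,  1.1425e+00,
       -1.3160e-01])}
row [ 0.    -0.001 -0.004] [ 0.001  -0.0005  0.0133] dist 0.013
```

Underside is about 7 mm below the mouth with no side force, so it has entered the bore.

```bash
python3 -m creep '[0,0,0,0,0,0.004,0.04, 0,0,0,0,0,0.008,0.04, 0,0,0,0,0,0.011,0.04, 0,0,0,0,0,0.013,0.04, 0,0,0,0,0,0.013,0.04]'
python3 - <<'E'
from h import *
st()
c=cap('scene');save(c,'s4.png')
cv2.imwrite('pics/s4c.png',cv2.resize(c['img'][150:310,260:410,::-1],None,fx=3.6,fy=3.6,interpolation=cv2.INTER_CUBIC))
E
```

```text
clock: 5.5
eef_pos: [0.5281, 0.0335, 0.077]
ee_rot: [0.696, 0.718, 0.0, -0.0]
ft_force: [-0.5, -0.2, 0.5]
gripper_width: 0.527
{'clock': np.float64(5.5), 'eef_pos': array([0.5281, 0.0335, 0.077 ]), 'ee_rot': array([ 6.962e-01,  7.178e-01,  4.000e-04, -0.000e+00]), 'ft_force': array([-0.4658, -0.1641,  0.522 ]), 'gripper_width': np.float64(0.5272), 'joint_positions': array([-1.0070e-01,  2.5460e-01,  1.7714e+00,  7.0000e-04,  1.1151e+00,
       -1.3160e-01])}
```

View pics/s4c.png

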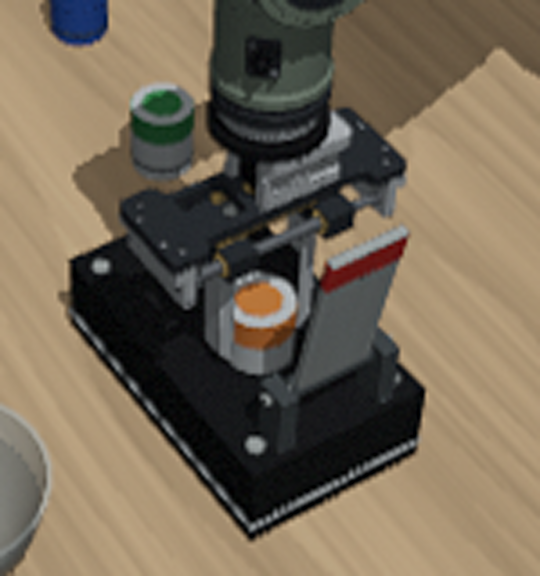

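The cartridge sits in the cradle between the fingers, upright, with its cap at about the seated height. I release it and retreat upward.

```bash
python3 -m creep '[0,0,0,0,0,0.001,0.04, 0,0,0,0,0,0.001,0.04, 0,0,0,0,0,0.001,0.055, 0,0,0,0,0,0.001,0.065, 0,0,0,0,0,0.001,0.075, 0,0,0,0,0,0.001,0.08, 0,0,0,0,0,0.001,0.08, 0,0,0,0,0,-0.01,0.08, 0,0,0,0,0,-0.03,0.08, 0,0,0,0,0,-0.06,0.08, 0,0,0,0,0,-0.1,0.08, 0,0,0,0,0,-0.14,0.08, 0,0,0,0,0,-0.18,0.08, 0,0,0,0,0,-0.215,0.08, 0,0,0,0,0,-0.215,0.04, 0,0,0,0,0,-0.215,0, 0,0,0,0,0,-0.215,0, 0,0,0,0,0,-0.215,0]'
python3 - <<'E'
from h import *
st()
yaw=np.radians(92.1);ex=np.array([np.cos(yaw),np.sin(yaw)])
b=np.array([.5278,.0345])+.155*ex
print(b); go([*b,.29],92)
c=cap('scene');save(c,'s5.png');W=world(c)
hsv=cv2.cvtColor(c['img'],cv2.COLOR_RGB2HSV).astype(int)
m=(abs(W[...,0]-.528)<.03)&(abs(W[...,1]-.034)<.03)&(W[...,2]>.1)&(W[...,2]<.13)&(hsv[...,0]>4)&(hsv[...,0]<16)&(hsv[...,1]>150)
print(m.sum(),np.median(W[m],0))
E
```

```text
clock: 7.05
eef_pos: [0.5268, 0.0335, 0.2903]
ee_rot: [0.696, 0.718, -0.001, -0.002]
ft_force: [1.4, 0.5, -0.4]
gripper_width: 0.604
{'clock': np.float64(7.05), 'eef_pos': array([0.5268, 0.0335, 0.2903]), 'ee_rot': array([ 0.6962,  0.7178, -0.0008, -0.0015]), 'ft_force': array([ 1.377 ,  0.4893, -0.4289]), 'gripper_width': np.float64(0.6038), 'joint_positions': array([-1.0100e-01,  5.3700e-02,  1.5387e+00,  6.0000e-04,  1.5526e+00,
       -1.3160e-01])}
[0.52212023 0.1893959 ]
row [-0.003 -0.001 -0.004] [1.56e-01 1.00e-04 5.00e-04] dist 0.156
153 [0.53323491 0.04122466 0.11063704]
```

Released: the cap top measures about 0.11 m and the cartridge is upright. Next I go behind the clamp with the fingers shut.

```bash
python3 -m creep '[0,0,0,0.03,0,0,0, 0,0,0,0.06,0,0,0, 0,0,0,0.1,0,0,0, 0,0,0,0.135,0,0,0, 0,0,0,0.156,0,0,0, 0,0,0,0.156,0,0,0, 0,0,0,0.156,0,0.03,0, 0,0,0,0.156,0,0.055,0, 0,0,0,0.156,0,0.067,0, 0,0,0,0.156,0,0.067,0, 0,0,0,0.156,0,0.067,0]'
python3 - <<'E'
from h import *
st()
c=cap('scene');save(c,'s6.png')
cv2.imwrite('pics/s6c.png',cv2.resize(c['img'][130:310,260:440,::-1],None,fx=3.2,fy=3.2,interpolation=cv2.INTER_CUBIC))
E
```

```text
clock: 8.02
eef_pos: [0.5211, 0.1887, 0.2221]
ee_rot: [0.697, 0.718, -0.002, -0.003]
ft_force: [-0.3, -0.1, 0.6]
gripper_width: 0.006
{'clock': np.float64(8.0167), 'eef_pos': array([0.5211, 0.1887, 0.2221]), 'ee_rot': array([ 0.6965,  0.7175, -0.0022, -0.0025]), 'ft_force': array([-0.269 , -0.1296,  0.6231]), 'gripper_width': np.float64(0.0063), 'joint_positions': array([0.1902, 0.1542, 1.5679, 0.0016, 1.426 , 0.1603])}
```

View pics/s6c.png

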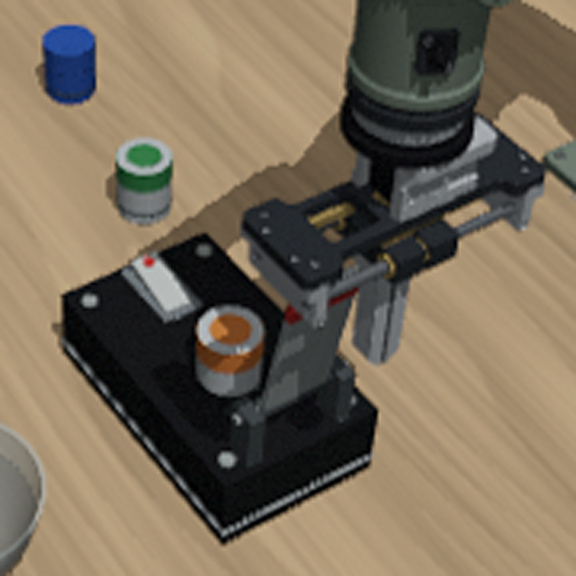

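The finger pair stands behind the upright arm, and the cartridge is upright in the cradle. I push the clamp over.

```bash
python3 -m creep '[0,0,0,-0.02,0,0,0, 0,0,0,-0.04,0,0,0, 0,0,0,-0.052,0,-0.002,0, 0,0,0,-0.063,0,-0.003,0, 0,0,0,-0.0735,0,-0.004,0, 0,0,0,-0.086,0,-0.004,0, 0,0,0,-0.0975,0,-0.0035,0, 0,0,0,-0.1085,0,-0.0005,0, 0,0,0,-0.1195,0,0.0035,0, 0,0,0,-0.13,0,0.009,0, 0,0,0,-0.14,0,0.015,0, 0,0,0,-0.149,0,0.0225,0, 0,0,0,-0.1575,0,0.0305,0, 0,0,0,-0.1575,0,0.0305,0]'
python3 - <<'E'
from h import *
st()
c=cap('scene');save(c,'s7.png');W=world(c)
cv2.imwrite('pics/s7c.png',cv2.resize(c['img'][130:310,260:440,::-1],None,fx=3.2,fy=3.2,interpolation=cv2.INTER_CUBIC))
E
```

```text
clock: 9.23
eef_pos: [0.5257, 0.0292, 0.1909]
ee_rot: [0.697, 0.717, -0.003, -0.002]
ft_force: [-0.0, 0.2, -0.4]
gripper_width: 0.006
{'clock': np.float64(9.2333), 'eef_pos': array([0.5257, 0.0292, 0.1909]), 'ee_rot': array([ 0.6971,  0.717 , -0.0027, -0.002 ]), 'ft_force': array([-0.0314,  0.2353, -0.3775]), 'gripper_width': np.float64(0.0061), 'joint_positions': array([-0.1077,  0.1213,  1.671 , -0.0019,  1.3558, -0.1355])}
```

View pics/s7c.png

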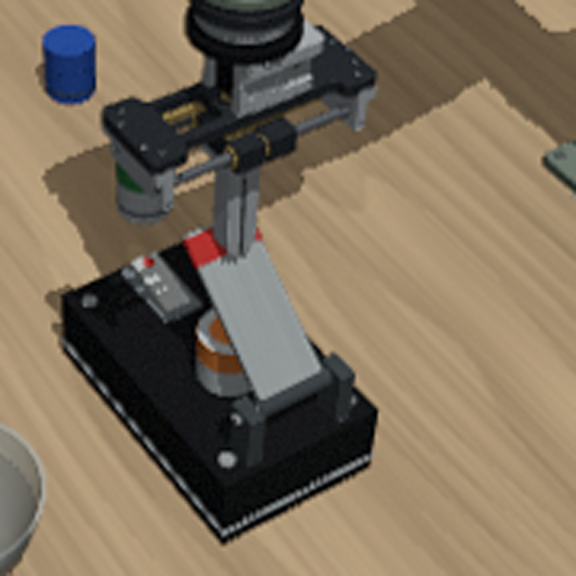

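The clamp is swinging over at about 40°, with the finger on the handle. I continue down.

```bash
python3 -m creep '[0,0,0,-0.0065,0,0.009,0, 0,0,0,-0.0125,0,0.018,0, 0,0,0,-0.019,0,0.028,0, 0,0,0,-0.0245,0,0.039,0, 0,0,0,-0.0285,0,0.048,0, 0,0,0,-0.0315,0,0.057,0, 0,0,0,-0.0335,0,0.063,0, 0,0,0,-0.0355,0,0.068,0, 0,0,0,-0.0365,0,0.071,0, 0,0,0,-0.0375,0,0.073,0, 0,0,0,-0.0375,0,0.0735,0, 0,0,0,-0.0375,0,0.0735,0]'
python3 -c "
from h import *
st()"
```

```text
clock: 10.28
eef_pos: [0.5259, -0.0078, 0.1182]
ee_rot: [0.697, 0.717, -0.003, -0.002]
ft_force: [-1.0, 1.7, 3.3]
gripper_width: 0.003
{'clock': np.float64(10.2833), 'eef_pos': array([ 0.5259, -0.0078,  0.1182]), 'ee_rot': array([ 0.6969,  0.7172, -0.003 , -0.0023]), 'ft_force': array([-0.9543,  1.6537,  3.2575]), 'gripper_width': np.float64(0.003), 'joint_positions': array([-0.1778,  0.1989,  1.7425, -0.0027,  1.2074, -0.2055])}
```

Nearly home. I press a little further until the force shows the stop.

```bash
python3 -m creep '[0,0,0,0,0,0.001,0, 0,0,0,0,0,0.002,0, 0,0,0,0,0,0.003,0, 0,0,0,0,0,0.003,0, 0,0,0,0,0,0.003,0]'
python3 -c "
from h import *
st()"
```

```text
clock: 10.7
eef_pos: [0.5261, -0.0078, 0.118]
ee_rot: [0.697, 0.717, -0.003, -0.002]
ft_force: [-5.9, 2.1, 15.6]
gripper_width: 0.004
{'clock': np.float64(10.7), 'eef_pos': array([ 0.5261, -0.0078,  0.118 ]), 'ee_rot': array([ 0.6967,  0.7174, -0.0032, -0.002 ]), 'ft_force': array([-5.8517,  2.1412, 15.6411]), 'gripper_width': np.float64(0.0036), 'joint_positions': array([-0.1774,  0.1993,  1.7427, -0.0033,  1.2065, -0.2055])}
```

The plate stopped hard at z 0.118 m with 15.6 N, so the clamp is fully closed. I lift off, go above the rocker and check both clamp and rocker.

```bash
python3 -m creep '[0,0,0,0,0,-0.02,0, 0,0,0,0,0,-0.05,0, 0,0,0,0,0,-0.06,0, 0,0,0,-0.02,0,-0.06,0, 0,0,0,-0.05,0,-0.06,0, 0,0,0,-0.07,0,-0.06,0, 0,0,0,-0.078,0,-0.06,0, 0,0,0,-0.078,0,-0.06,0]'
python3 - <<'E'
from h import *
from m import blob
st()
d=np.load('first.npz')
for n in 'st':
    c={k:d[k+n] for k in('img','z_map','camera_matrix','cam_to_world')};W=world(c)
    hsv=cv2.cvtColor(c['img'],cv2.COLOR_RGB2HSV).astype(int);H,S=hsv[...,0],hsv[...,1]
    q=((H<8)|(H>172))&(S>110)&(abs(W[...,1]+.08)<.04)&(abs(W[...,0]-.53)<.03)
    print(n,'dot',q.sum(),W[q].mean(0))
go([.5320,-.0860,.105],92)
c=cap('scene');save(c,'s8.png');W=world(c)
# plate plane: grey region over the base
a=(abs(W[...,0]-.528)<.022)&(W[...,1]>-.015)&(W[...,1]<.085)&(W[...,2]>.1)
P=W[a];A=np.c_[P[:,1],np.ones(len(P))];print('plate z vs y',np.linalg.lstsq(A,P[:,2],rcond=None)[0],np.median(P[:,2]),len(P))
cv2.imwrite('pics/s8c.png',cv2.resize(c['img'][130:310,250:430,::-1],None,fx=3.2,fy=3.2,interpolation=cv2.INTER_CUBIC))
E
```

```text
clock: 11.37
eef_pos: [0.5285, -0.0875, 0.1774]
ee_rot: [0.698, 0.716, -0.004, -0.002]
ft_force: [-0.3, 0.2, 0.5]
gripper_width: 0.006
{'clock': np.float64(11.3667), 'eef_pos': array([ 0.5285, -0.0875,  0.1774]), 'ee_rot': array([ 0.6977,  0.7164, -0.0037, -0.002 ]), 'ft_force': array([-0.2511,  0.2397,  0.471 ]), 'gripper_width': np.float64(0.006), 'joint_positions': array([-0.3225,  0.1539,  1.6633, -0.0051,  1.3312, -0.3478])}
s dot 6 [ 0.53036099 -0.08311642  0.08724109]
t dot 14 [ 0.53043989 -0.07868979  0.08505816]
row [-0.008  0.002 -0.008] [0.0016 0.0041 0.0724] dist 0.072
plate z vs y [-0.04561103  0.12053515] 0.11810889530518809 553
```

View pics/s8c.png

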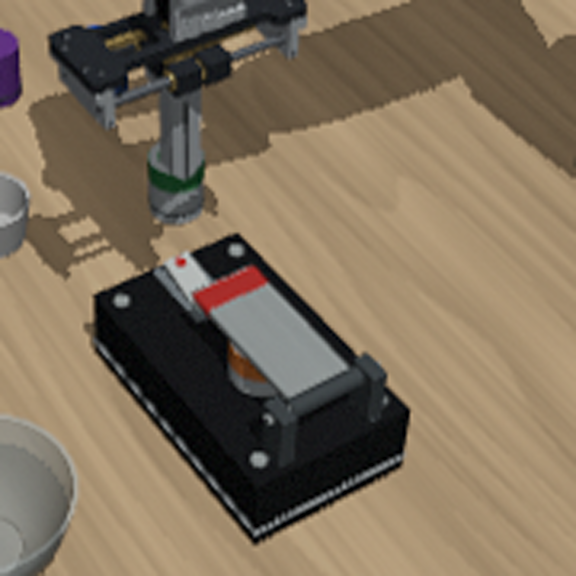

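The picture shows the clamp flat and closed over the cartridge, with the plate median at 0.118 m, and the rocker's red-dot half still raised. Pressing it now.

```bash
python3 -m creep '[0,0,0,0.001,0.0035,0.03,0, 0,0,0,0.001,0.0035,0.06,0, 0,0,0,0.001,0.0035,0.08,0, 0,0,0,0.001,0.0035,0.086,0, 0,0,0,0.001,0.0035,0.09,0, 0,0,0,0.001,0.0035,0.094,0, 0,0,0,0.001,0.0035,0.097,0, 0,0,0,0.001,0.0035,0.099,0, 0,0,0,0.001,0.0035,0.099,0]'
python3 -c "
from h import *
st()"
```

```text
clock: 12.17
eef_pos: [0.5321, -0.0855, 0.0795]
ee_rot: [0.697, 0.717, -0.003, -0.001]
ft_force: [-0.8, 0.4, 3.8]
gripper_width: 0.004
{'clock': np.float64(12.1667), 'eef_pos': array([ 0.5321, -0.0855,  0.0795]), 'ee_rot': array([ 0.6973,  0.7168, -0.0029, -0.0013]), 'ft_force': array([-0.8275,  0.3605,  3.8306]), 'gripper_width': np.float64(0.0044), 'joint_positions': array([-0.3174,  0.2737,  1.7406, -0.0045,  1.1321, -0.3431])}
```

```bash
python3 -m creep '[0,0,0,0,0,0.001,0, 0,0,0,0,0,0.002,0, 0,0,0,0,0,0.003,0, 0,0,0,0,0,0.004,0, 0,0,0,0,0,0.004,0, 0,0,0,0,0,0.004,0]'
python3 -c "
from h import *
st()"
```

```text
clock: 12.67
eef_pos: [0.5329, -0.0858, 0.0783]
ee_rot: [0.697, 0.717, -0.003, -0.001]
ft_force: [-5.5, 1.3, 15.3]
gripper_width: 0.007
{'clock': np.float64(12.6667), 'eef_pos': array([ 0.5329, -0.0858,  0.0783]), 'ee_rot': array([ 6.973e-01,  7.168e-01, -2.600e-03, -6.000e-04]), 'ft_force': array([-5.5175,  1.3285, 15.3261]), 'gripper_width': np.float64(0.0073), 'joint_positions': array([-0.3174,  0.2761,  1.7406, -0.0045,  1.1283, -0.3431])}
```

It hit the stop at z 0.0783 m with 15 N. I retract and make the final check.

```bash
python3 -m creep '[0,0,0,0,0,-0.02,0, 0,0,0,0,0,-0.05,0, 0,0,0,0,0,-0.09,0, 0,0,0,0,0,-0.13,0, 0,0,0,-0.03,-0.03,-0.13,0, 0,0,0,-0.06,-0.06,-0.13,0, 0,0,0,-0.09,-0.09,-0.13,0, 0,0,0,-0.12,-0.12,-0.13,0, 0,0,0,-0.14,-0.14,-0.13,0, 0,0,0,-0.14,-0.14,-0.13,0]'
python3 - <<'E'
from h import *
from m import blob
st()
yaw=np.radians(92.1);ex=np.array([np.cos(yaw),np.sin(yaw)]);O=np.array([.5278,.0345])
ims=[]
for n in('scene','top'):
    c=cap(n);save(c,n[0]+'9.png');W=world(c);px=(W[...,:2]-O)@ex
    a=(abs(W[...,0]-.528)<.022)&(W[...,1]>-.015)&(W[...,1]<.085)&(W[...,2]>.1);print(n,'plate z',np.median(W[a][:,2]).round(4))
    py=(W[...,:2]-O)@np.array([-ex[1],ex[0]])
    for lo in(-.125,-.115,-.105,-.095,-.085):
        q=(abs(px-lo)<.005)&(abs(py)<.008)&(W[...,2]>.06)
        print('  rocker px',lo,np.median(W[q][:,2]).round(4) if q.any() else None)
    d=np.load('first.npz');k=n[0];ds=cv2.absdiff(c['img'],d['img'+k]).max(-1)>60
    nn,l,stt,ce=cv2.connectedComponentsWithStats(ds.astype(np.uint8))
    print('  changed',[(ce[i].round().tolist(),int(stt[i,4])) for i in range(1,nn) if stt[i,4]>30])
s=cv2.imread('pics/s9.png')[110:300,170:400];t=cv2.imread('pics/t9.png')[180:320,250:530]
cv2.imwrite('pics/c9.png',np.hstack([cv2.resize(s,(460,380)),cv2.resize(t,(340,170))[:, :] if 0 else cv2.copyMakeBorder(cv2.resize(t,(340,170)),0,210,0,0,0)]))
E
```

```text
clock: 13.5
eef_pos: [0.3946, -0.2329, 0.2094]
ee_rot: [0.699, 0.715, -0.004, 0.0]
ft_force: [-0.1, 0.6, 0.2]
gripper_width: 0.008
{'clock': np.float64(13.5), 'eef_pos': array([ 0.3946, -0.2329,  0.2094]), 'ee_rot': array([ 6.995e-01,  7.146e-01, -3.600e-03,  2.000e-04]), 'ft_force': array([-0.0646,  0.5772,  0.2425]), 'gripper_width': np.float64(0.0078), 'joint_positions': array([-0.717 , -0.0499,  1.8088, -0.0074,  1.3826, -0.737 ])}
scene plate z 0.1181
  rocker px -0.125 0.0757
  rocker px -0.115 0.0775
  rocker px -0.105 0.0814
  rocker px -0.095 0.0836
  rocker px -0.085 0.0867
  changed [([329.0, 93.0], 6735), ([364.0, 7.0], 338), ([545.0, 78.0], 5094), ([474.0, 44.0], 290), ([445.0, 106.0], 3605), ([521.0, 93.0], 31), ([490.0, 105.0], 394), ([405.0, 138.0], 1363), ([470.0, 132.0], 52), ([393.0, 169.0], 1143), ([256.0, 157.0], 42), ([261.0, 169.0], 223), ([439.0, 200.0], 355), ([332.0, 233.0], 945), ([360.0, 228.0], 322)]
top plate z 0.1189
  rocker px -0.125 0.0775
  rocker px -0.115 0.0788
  rocker px -0.105 0.0819
  rocker px -0.095 0.084
  rocker px -0.085 0.087
  changed [([265.0, 256.0], 187), ([306.0, 257.0], 1191), ([474.0, 271.0], 168), ([478.0, 267.0], 87), ([468.0, 346.0], 8493), ([492.0, 305.0], 234), ([415.0, 397.0], 44), ([333.0, 417.0], 2143), ([431.0, 399.0], 32), ([460.0, 415.0], 40), ([633.0, 414.0], 78), ([569.0, 453.0], 6738), ([256.0, 460.0], 2228), ([360.0, 437.0], 33), ([431.0, 453.0], 1726)]
```

View pics/c9.png

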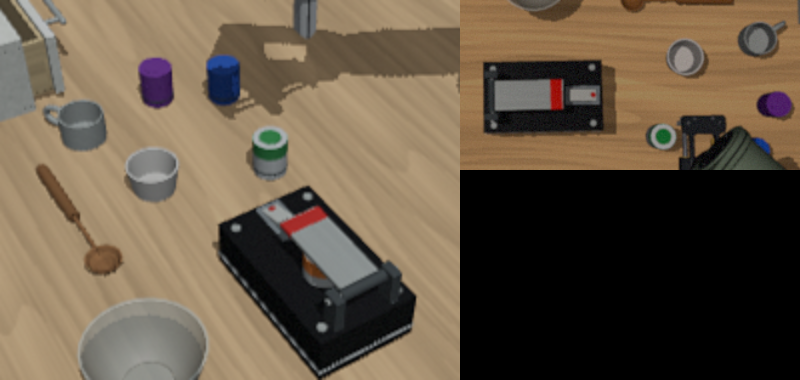

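The final view shows the clamp closed and level and the rocker's red-dot half down: it now slopes from 76 mm at the edge to 87 mm at the inner end. The bystanders are where they were. The changed patch at the blue look-alike in the top view is the arm covering it, and the scene view shows no change there.

```bash
python3 -c "
from h import *
workorder.close_job();st()"
```

```text
the job is handed in; nothing more can be done
the job is handed in; nothing more can be done
```

The job is done and handed in. The orange cartridge is upright in the cradle with the clamp closed on it, and the base was switched on after that. It took about 13.6 s of robot time.

- **Cartridge:** I gripped it by its cap end, lowered it into the bore without noticeable side force and let go. Its cap measured about 0.11 m high, the unclamped height given in the text.
- **Clamp:** I pushed it over from behind until it stopped hard, at 15.6 N with the fingertip at z = 0.118 m. After I lifted off, its upper face measured 118–119 mm in both cameras.
- **Rocker:** I pressed the red-dot half to its stop, at 15.3 N and z = 0.078 m. In the last pictures its outer edge is at about 76 mm (scene camera) or 77.5 mm (top camera); the text gives about 75 mm for fully on. The slope, about 0.27 rad, also fits fully on.
- **Rest of the counter:** The scene image shows no change around the neighbouring bystanders and look-alikes. The top view was partly covered by the arm, including the blue look-alike.

**Disagreements:** the two cameras differed by about 2–3 mm along the base's length, so I aimed between them.

**Not directly seen:** with the clamp shut, I inferred that the cartridge is pressed fully home from the clamp being level and at its stop.

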